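Make up two wheeling-machine roller kits

ROBOT

A 6-joint arm with a two-finger parallel gripper is mounted at the origin on the work surface. World frame = base frame: x ahead of the robot, y to its left, z up, the work surface at z = 0. Lengths are in mm, angles in rad, forces in N, time in s.
With the tool pointing down it reaches from about 375 to 750 mm from the base axis. Payload 9 kg.
Tool frame: the origin (TCP) lies at the very end of the fingers, on their centre line; the grasp point (between the pads) lies 19 mm behind it; z points along the fingers, y is the line along which they close (so a half turn about z gives the same grasp; the last joint's range is limited). The gripper opens to 85 mm and grips with 20 to 120 N. Pads are 22 mm wide; open, the fingers measure 114 mm over their backs; the gripper's body (76 mm by 85 mm) begins 54 mm behind the grasp point. The pads swing forward as they close: fully open they stand 13 mm farther back than shut.
Start: joints at [-1.444, 0.104, 0.097, 1.564, 0, 1.353], TCP at [202.816, -564.714, 231.331] pointing down, gripper open.
Joint ranges: [-2.99, 2.99], [-0.84, 1.86], [-1.1, 1.16], [-1.84, 2.11], [-1.51, 1.56], [-3.14, 3.14]. Speed limits (rad/s): [2.22, 2.22, 2.57, 3.14, 3.14, 3.14].

INTERFACE

Orientations are given as a unit quaternion [x, y, z, w].
In Python, from cell import get_state, grab_frame, camera_model, hand_in, boxes_of gives the robot as it stands.
- The arm moves only by the shell command python3 -m inch 'ROWS' [OPENING] [FORCE]. ROWS is JSON, one flat list of numbers, 4 for each row, row after row: the shift along the world's x, y, z in mm, then the turn about the world's z in rad. A call has 1 to 12 rows; each row is the pose to reach, as a shift and turn from the pose commanded when the call began; what a row does not reach only later rows make up. A row lasts 1/12 s, in which the tool goes at most 41.7 mm and 7.16 degrees, less where a joint would pass 70% of its speed; a pose out of reach is approached as far as the arm can. A call with a gripper value outside its range is refused whole. OPENING is the closure, from 0 (fully open) to 1 (shut), set as the call begins (- or left out, the last holds). The fingers move at their own pace and stop on an object; FORCE is the grip in N (left out, the last holds). Time passes only in rows, so rows that repeat a pose let the fingers close. It gives the time, the measured TCP pose, the force, the opening and the grip force at its end, in the units of the state.
- get_state(): the state, without advancing time (a new reading comes with each control period).
- grab_frame(name): name is "scene" or "top"; returns the picture (420x560x3 uint8, red, green, blue); there is no depth.
- camera_model(name): a dict with "vertical_fov" (degrees; the focal length in pixels is half the picture's height over the tangent of half this angle, whatever the lens; pixels are square), "cx", "cy" (the principal point, pixels), "origin" and "rotation" of the camera in the world. Camera axes: x right, y up, looking along -z (the intrinsics and any distortion apply to the point x, -y, -z); pixel columns grow to the right and rows downward; lengths in mm; the calibration is good to about 2 mm. A picture is of the moment at which its call begins. camera_model takes no time and is no camera call.
- hand_in(): hands the job in; it is judged then, once.
Trained networks look in the newest picture that a camera, given by its name, has taken for a name from the list of things; names that differ only in an ending like _2 or _b are one class to them, and where a whole thing is asked for, a point or a joint stands for the part that bears it (a point fixed in the world has none). Each returns a list of dicts, best first, with "confidence" (0 to 1); they miss things now and then, are a little off and sometimes report something else, mostly with a low value. They report only what shows in the picture. A call takes as long as a camera call. They do not tell look-alikes from the thing itself.
- boxes_of(camera, name): "box" ([left, top, right, bottom] in pixels, round what is visible of it).
The state is a dict: "time": time; "joint_pos": joint angles; "dq": joint speeds; "tau": joint torques, N m; "ee_pos": TCP position; "tool_rot": TCP orientation; "wrist_force": force on the tool from outside, world axes, zero at the start; "torque": the same for the moment, N m; "grip_width": finger opening in mm; "finger_force": force on a finger pad.
Only numpy, scipy, OpenCV 4.12 (cv2) and the standard library are available. Lean on these libraries where they do the work, as an engineer would, in place of code of your own. Each camera call takes 0.05 s, during which the arm holds its last target. There are 200 camera calls.

TASK

Make up the two roller kits for the wheeling machine from the parts standing in the middle of the bench: the straight steel roller and the green knob go in the blue tray, the orange roller and the red axle block in the yellow tray. In each tray the roller stands upright in the cell with the black floor and the other part stands upright, as it stood on the bench, in the bare-floored cell, all flat on the tray floor and let go. Leave the brass-hubbed barrel roller and the bare aluminium block where they stand.

Things in the scene. Friction and masses are not known exactly. Their poses are not given: they have to be found in the camera images.
- blue_tray: Blue plastic tray, fixed to the bench, 172 x 92 mm (x by y), walls and floor 4 mm thick, rim 10 mm above the bench. Origin: centre of the underside, on the bench; x along the tray, z up. A cross wall parts it into two open cells: the roller cell with the black rubber floor, 84 x 84 mm, centre at x = -40 mm, y = 0, and the hardware cell with the bare blue floor, 76 x 84 mm, centre at x = +44 mm, y = 0. The floor is 4 mm above the bench.
- yellow_tray: Yellow plastic tray, fixed to the bench, 172 x 92 mm (x by y), walls and floor 4 mm thick, rim 10 mm above the bench. Origin: centre of the underside, on the bench; x along the tray, z up. A cross wall parts it into two open cells: the roller cell with the black rubber floor, 84 x 84 mm, centre at x = -40 mm, y = 0, and the hardware cell with the bare yellow floor, 76 x 84 mm, centre at x = +44 mm, y = 0. The floor is 4 mm above the bench.
- steel_roller_center (a point): Straight-sided bright steel roller with a wide black bore on top. It stands on its flat end on the bench, 54 mm diameter, 56 mm tall. The point is its centre, 28 mm above its foot; z along its axis, upward. 0.6 kg.
- orange_roller_center (a point): Straight-sided orange roller with a steel hub. It stands on its flat end on the bench, 54 mm diameter, 56 mm tall. The point is its centre, 28 mm above its foot; z along its axis, upward. 0.3 kg.
- crowned_roller_center (a point): Barrel-shaped bright steel roller with a brass hub, 54 mm at its middle and 38 mm at its ends; belongs to no kit. It stands on its flat end on the bench, 54 mm diameter, 56 mm tall. The point is its centre, 28 mm above its foot; z along its axis, upward. 0.5 kg.
- green_knob_center (a point): Round green clamp knob with thin black ribs, 40 mm diameter, 34 mm tall, standing on the bench. The point is its centre, 17 mm above its underside; z along its axis, upward. 80 g.
- red_block_center (a point): Red painted axle block, 60 x 36 x 40 mm (x, y, z) with two dark screws on top and a shaft hole showing on its 60 mm sides; it stands on the bench. The point is its centre, 20 mm above its underside; x along its 60 mm length. 0.22 kg.
- bare_block_center (a point): Unpainted aluminium axle block; belongs to no kit. 60 x 36 x 40 mm (x, y, z) with two dark screws on top and a shaft hole showing on its 60 mm sides; it stands on the bench. The point is its centre, 20 mm above its underside; x along its 60 mm length. 0.22 kg.
Not all that is in view belongs to the job. What is meant by the part that bears orange_roller_center is not purple, and is the smaller of those in its own colour.

How it is judged (in metres and radians):
At the end, for the whole second after the job is handed in: Each kit part stands upright (0.12 rad) on its cell's floor (4 mm), inside the cell (rollers within 18 mm of its centre; along/across the tray: knob 22/26 mm, block 25/29 mm), at rest and released; barrel roller and bare block within 20 mm of their starts (x of steel_roller_center in the frame of blue_tray between -0.058 and -0.022 m and y of steel_roller_center in the frame of blue_tray between -0.018 and 0.018 m and z of steel_roller_center in the frame of blue_tray between 0.028 and 0.036 m and angle between each of steel_roller_center, green_knob_center, orange_roller_center, red_block_center's own z axis and vertical below 0.12 rad and linear speed of each of steel_roller, green_knob, orange_roller, red_block below 0.02 m/s and x of green_knob_center in the frame of blue_tray between 0.022 and 0.066 m and y of green_knob_center in the frame of blue_tray between -0.026 and 0.026 m and z of green_knob_center in the frame of blue_tray between 0.017 and 0.025 m and x of orange_roller_center in the frame of yellow_tray between -0.058 and -0.022 m and y of orange_roller_center in the frame of yellow_tray between -0.018 and 0.018 m and z of orange_roller_center in the frame of yellow_tray between 0.028 and 0.036 m and x of red_block_center in the frame of yellow_tray between 0.019 and 0.069 m and y of red_block_center in the frame of yellow_tray between -0.029 and 0.029 m and z of red_block_center in the frame of yellow_tray between 0.02 and 0.028 m and distance of each of crowned_roller_center, bare_block_center from where it was at the start of the episode below 0.02 m); the robot touches nothing.
It fails at once if the barrel roller is carried off or knocked away (more than 20 mm) (distance of crowned_roller_center from where it was at the start of the episode above 0.02 m).
It fails at once if the bare aluminium block is carried off or knocked away (more than 20 mm) (distance of bare_block_center from where it was at the start of the episode above 0.02 m).
It also fails if it takes over 99 s, if anything falls off the work surface, if the arm or the gripper's body presses on something with over 40 N, if the wrist force passes 120 N, or if a joint passes its speed limit or range.

## Working session

There is one attempt and no reset: what is moved stays moved. The work goes in short steps, Python scripts to look and compute and a shell command to move; the robot and the scene stay as the last step left them, time stands still between calls to the robot, and variables do not carry over. Pictures are saved under pics/ and viewed, at most 14 in all, crops included, and the job is handed in when it is done.

```bash
mkdir -p pics; ls; cat > h.py <<'E'
import numpy as np,cv2
from cell import *
def save(n,img): cv2.imwrite('pics/'+n,cv2.cvtColor(img,cv2.COLOR_RGB2BGR))
def ray(cam,u,v):
    m=camera_model(cam); f=210/np.tan(np.radians(m['vertical_fov'])/2)
    d=np.array([(u-m['cx'])/f,-(v-m['cy'])/f,-1.])
    return np.array(m['origin'],float),np.array(m['rotation'],float)@d
def at(cam,u,v,z):
    o,d=ray(cam,u,v); return (o+d*(z-o[2])/d[2])[:2]
E
python3 - <<'E'
from h import *
for c in('top','scene'):
    print(camera_model(c)); save(c+'0.png',grab_frame(c))
    for n in ['blue_tray','yellow_tray','steel_roller_center','orange_roller_center','crowned_roller_center','green_knob_center','red_block_center','bare_block_center']:
        print(c,n,[(np.round(b['box']).tolist(),round(b['confidence'],2)) for b in boxes_of(c,n)])
print(get_state())
E
```

```text
pics
{'vertical_fov': 53.84957660561479, 'cx': 276.5697851361517, 'cy': 210.76491174095435, 'origin': array([408.16709202,   9.16093469, 951.85403747]), 'rotation': array([ 0.05808634, -0.07751503, -0.70188504,  0.70567329])}
top blue_tray [([107.0, 202.0, 161.0, 280.0], 0.64)]
top yellow_tray [([260.0, 188.0, 278.0, 202.0], 0.67), ([366.0, 210.0, 424.0, 292.0], 0.65)]
top steel_roller_center [([362.0, 212.0, 426.0, 291.0], 0.72), ([257.0, 254.0, 284.0, 278.0], 0.6)]
top orange_roller_center [([163.0, 149.0, 192.0, 180.0], 0.88), ([206.0, 178.0, 238.0, 207.0], 0.82), ([220.0, 124.0, 251.0, 166.0], 0.6)]
top crowned_roller_center [([310.0, 255.0, 331.0, 278.0], 0.58)]
top green_knob_center [([261.0, 188.0, 279.0, 201.0], 0.63)]
top red_block_center [([200.0, 247.0, 224.0, 278.0], 0.56)]
top bare_block_center [([310.0, 184.0, 336.0, 211.0], 0.77)]
{'vertical_fov': 55.448490285090266, 'cx': 270.6241703173869, 'cy': 220.13328963293017, 'origin': array([1138.11353783, -255.44383272,  621.22263075]), 'rotation': array([0.33547224, 0.22471859, 0.49272728, 0.77083057])}
scene blue_tray [([34
[... 589 characters left out ...]
er []
{'time': 0.9, 'joint_pos': array([-1.44368681e+00,  1.04069217e-01,  9.73109970e-02,  1.56384145e+00,
       -2.90052685e-05,  1.35307064e+00]), 'dq': array([ 0.00174615,  0.00026997, -0.00016241, -0.0009744 , -0.00226797,
       -0.00055789]), 'tau': array([-1.12377202e-03, -5.56754529e+01,  5.03772640e+01,  4.24322525e-04,
       -4.84002194e-04, -7.03175864e-07]), 'ee_pos': array([ 202.81875519, -564.74486926,  231.35478277]), 'tool_rot': array([ 9.85172867e-01,  1.71564603e-01, -1.89413121e-05,  9.75709319e-05]), 'wrist_force': array([ 0.88207091,  0.7592097 , -1.0919242 ]), 'torque': array([0.00419728, 0.03716602, 0.04893885]), 'finger_force': 0.0, 'grip_width': 85.60496232107845}
```

```bash
python3 - <<'E'
import cv2
a=cv2.imread('pics/top0.png')[100:310,90:450]
cv2.imwrite('pics/top0c.png',cv2.resize(a,(792,462),interpolation=cv2.INTER_CUBIC))
a=cv2.imread('pics/scene0.png')[130:310,130:430]
cv2.imwrite('pics/scene0c.png',cv2.resize(a,(800,480),interpolation=cv2.INTER_CUBIC))
E
```

```text
(no output)
```

View pics/top0c.png

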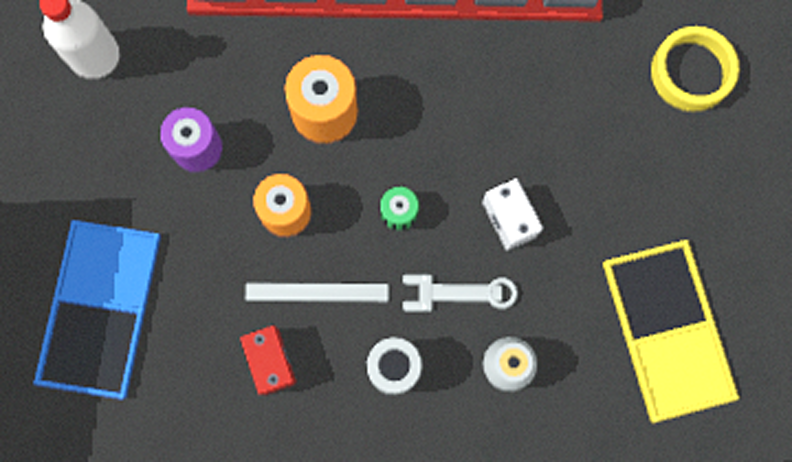

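View pics/scene0c.png

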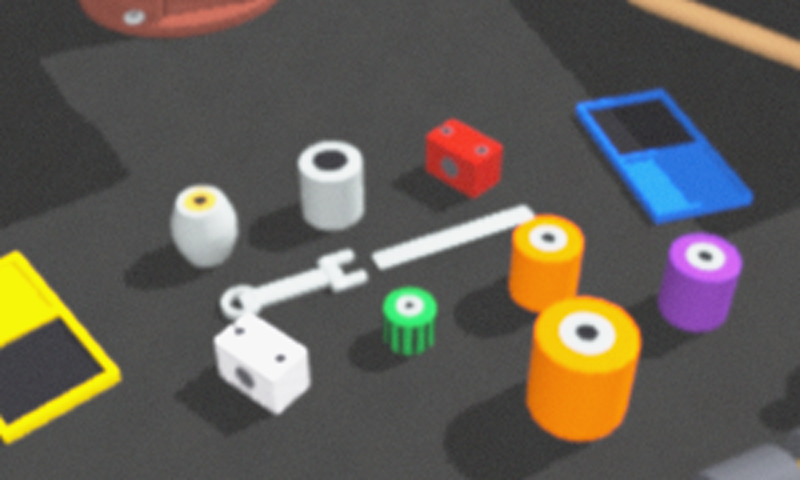

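```bash
sed -i "s/np.array(m\['rotation'\],float)@d/R.from_quat(m['rotation']).apply(d)/; 1a from scipy.spatial.transform import Rotation as R" h.py
python3 - <<'E'
from h import *
def c(x,y,z): return at('top',90+(x+.5)/2.2-.5,100+(y+.5)/2.2-.5,z)
def s(x,y,z): return at('scene',130+x*3/8,130+y*3/8,z)
r=lambda a:np.round(a,1).tolist()
for n,p,q,z in [('steel',(394,365),(331,160),56),('orange',(281,199),(548,238),56),('crown',(514,362),(201,200),56),('knob',(399,205),(409,305),34),('bigor',(320,88),(587,333),80),('purple',(186,132),(705,256),56)]:
    print(n,r(c(*p,z)),r(s(*q,z)))
for n,a,b,e,f in [('red',(258,339),(272,379),(448,132),(481,150)),('bare',(506,191),(523,229),(239,330),(281,358))]:
    a,b,e,f=c(*a,40),c(*b,40),s(*e,40),s(*f,40); print(n,r((a+b)/2),r((e+f)/2),'yaw',np.arctan2(*(b-a)[::-1]),np.arctan2(*(f-e)[::-1]))
for n,P in [('blue',[(72,222),(159,235),(124,397),(36,382)]),('yellow',[(604,263),(687,242),(738,399),(655,421)])]:
    Q=np.array([c(*p,10) for p in P]); ctr=Q.mean(0); u=(Q[0]+Q[1]-Q[2]-Q[3])/2
    L=np.linalg.norm(u); w=np.linalg.norm(Q[1]-Q[0]); u/=L
    if n=='yellow': u=-u
    print(n,r(ctr),'L',L,w,'yaw',np.arctan2(u[1],u[0]),'roller',r(ctr-40*u),'hw',r(ctr+44*u))
print('bar',r(c(247,292,8)),r(c(388,292,8)),'wrench',r(c(404,292,8)),r(c(516,292,8)))
E
```

```text
steel [462.1, 1.0] [460.8, 0.8]
orange [628.0, 116.1] [626.2, 116.6]
crown [465.5, -116.8] [463.7, -116.6]
knob [628.2, -3.3] [626.3, -4.6]
bigor [737.5, 77.5] [742.5, 74.4]
purple [697.4, 214.8] [695.5, 214.5]
red [468.5, 129.0] [467.8, 127.1] yaw -2.77456106944726 0.3703482809411951
bare [622.6, -122.5] [620.4, -123.3] yaw -2.74393551007735 0.4419613261315436
blue [522.3, 306.1] L 168.82401207837088 92.29876267114501 yaw -0.14840498937902166 roller [482.7, 312.0] hw [565.8, 299.6]
yellow [502.5, -288.2] L 170.3704257671752 92.80320550169229 yaw -2.873636364699819 roller [541.1, -277.6] hw [460.0, -299.8]
bar [539.8, 154.1] [540.8, 7.3] wrench [540.9, -9.4] [541.7, -127.0]
```

The things in question: orange rollers at top pixels (218,193) small and (235,140) large, plus purple at (175,160). The small orange one fits "not purple, smaller of its colour", and the enlarged crops above confirm it. The steel roller with the wide black bore is at (269,266). The barrel with the brass hub is at (324,265). The red block is at (211,263), the aluminium block at (324,196) and the green knob at (271,193). The red block goes first.

```bash
python3 -m inch '[240,320,-60,0.02,240,320,-60,0.02,240,320,-60,0.02,240,320,-60,0.02,240,320,-60,0.02,240,320,-60,0.02,240,320,-60,0.02,240,320,-60,0.02,240,320,-60,0.02,240,320,-60,0.02,265,360,-60,0.02,265,400,-60,0.02]' 0 40
```

```text
time: 1.9
ee_pos: [469.4, -166.8, 170.8]
tool_rot: [0.983, 0.181, 0.0, 0.0]
wrist_force: [0.7, 0.2, 0.7]
grip_width: 85.4
finger_force: 0.0
```

```bash
python3 -m inch '[0,292,-50,0,0,292,-50,0,0,292,-50,0,0,292,-50,0,0,292,-50,0,0,292,-50,0,0,292,-50,0,0,292,-50,0,0,292,-50,0,0,292,-80,0,0,292,-105,0,0,292,-105,0]'
python3 - <<'E'
from h import *
s=get_state(); print(s['joint_pos'],s['ee_pos'],R.from_quat(s['tool_rot']).as_matrix()[:2,1])
save('a.png',cv2.resize(grab_frame('scene')[130:310,130:430],(800,480)))
E
```

```text
time: 2.9
ee_pos: [465.0, 123.0, 62.1]
tool_rot: [0.984, 0.181, -0.003, -0.0]
wrist_force: [-1.4, 0.6, -0.8]
grip_width: 85.2
finger_force: 0.0
[-1.38535647e-02 -2.18008106e-01 -5.21855443e-01  1.27300971e+00
 -4.57970433e-04  2.76417117e+00] [465.02732341 123.03082346  62.1433683 ] [ 0.355607   -0.93463383]
```

View pics/a.png

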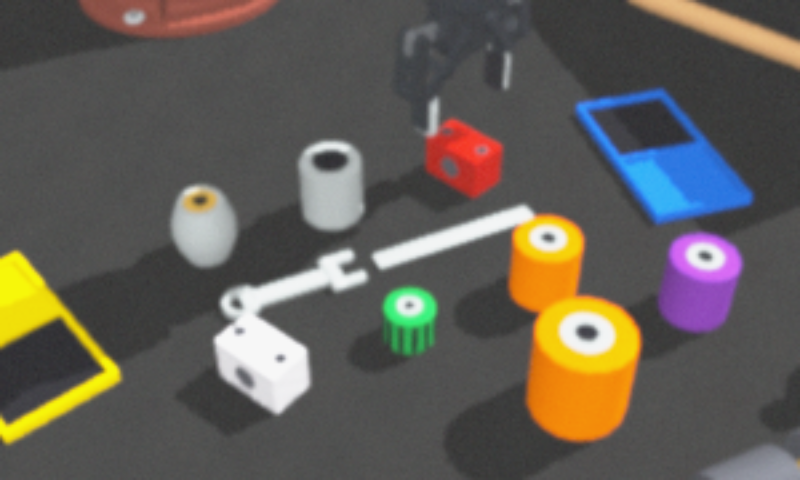

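The open fingers straddle the red block, with tips at about (430,125) and (505,85) in the crop. Descending.

```bash
python3 -m inch '[0,0,0,0,0,0,0,0,0,0,-25,0,0,0,-45,0,0,0,-45,0,0,0,-45,0]'; python3 -m inch '[0,0,0,0,0,0,0,0]'
```

```text
time: 3.45
ee_pos: [467.7, 124.0, 22.1]
tool_rot: [0.983, 0.181, -0.0, 0.0]
wrist_force: [0.2, -0.0, 0.3]
grip_width: 85.5
finger_force: 0.0
time: 3.62
ee_pos: [469.0, 124.1, 23.3]
tool_rot: [0.983, 0.181, 0.001, 0.0]
wrist_force: [0.5, -0.2, 0.4]
grip_width: 85.2
finger_force: 0.0
```

```bash
python3 -m inch '[0,4,-15,0,0,4,-15,0,0,4,-15,0]'; python3 -m inch '[0,0,0,0,0,0,0,0,0,0,0,0,0,0,0,0,0,0,0,0,0,0,0,0,0,0,0,0,0,0,0,0]' 1 40
```

```text
time: 3.87
ee_pos: [467.5, 128.2, 6.8]
tool_rot: [0.983, 0.182, -0.0, 0.0]
wrist_force: [-0.2, 0.1, -0.2]
grip_width: 85.3
finger_force: 0.0
time: 4.53
ee_pos: [468.1, 128.1, 6.9]
tool_rot: [0.983, 0.181, 0.0, 0.0]
wrist_force: [-1.0, -0.6, 5.5]
grip_width: 35.3
finger_force: 41.3
```

```bash
python3 -m inch '[0,0,40,0,0,0,80,0,0,0,110,0,0,-40,110,0,0,-420,110,-0.1,0,-420,110,-0.1,0,-420,110,-0.1,0,-420,110,-0.1,0,-420,110,-0.1,0,-420,110,-0.1,0,-420,110,-0.1,0,-420,110,-0.1]'; python3 -m inch '[-8,-92,-20,0,-8,-92,-20,0,-8,-92,-20,0,-8,-92,-50,0,-8,-92,-50,0,-8,-92,-50,0]'
```

```text
time: 5.53
ee_pos: [466.8, -246.9, 115.7]
tool_rot: [0.991, 0.132, -0.0, -0.0]
wrist_force: [0.2, 0.8, -2.5]
grip_width: 35.1
finger_force: 41.5
time: 6.03
ee_pos: [458.2, -335.4, 64.3]
tool_rot: [0.991, 0.132, -0.001, -0.002]
wrist_force: [0.4, 1.4, -1.9]
grip_width: 35.7
finger_force: 41.6
```

```bash
python3 -m inch '[2,35,0,0,2,35,0,0,2,35,-20,0,2,35,-20,0,2,35,-20,0]'
python3 - <<'E'
from h import *
print(get_state()['ee_pos'])
a=grab_frame('top')[180:320,330:460];b=grab_frame('scene')[180:330,60:220]
save('b.png',np.hstack([cv2.resize(a,None,fx=3,fy=3),cv2.resize(b,(448,420))])[:, :800])
E
```

```text
time: 6.45
ee_pos: [461.5, -301.0, 46.7]
tool_rot: [0.991, 0.133, -0.0, -0.0]
wrist_force: [-0.1, -1.3, -2.3]
grip_width: 35.4
finger_force: 42.0
[ 461.48250436 -301.02030226   46.69495696]
```

View pics/b.png

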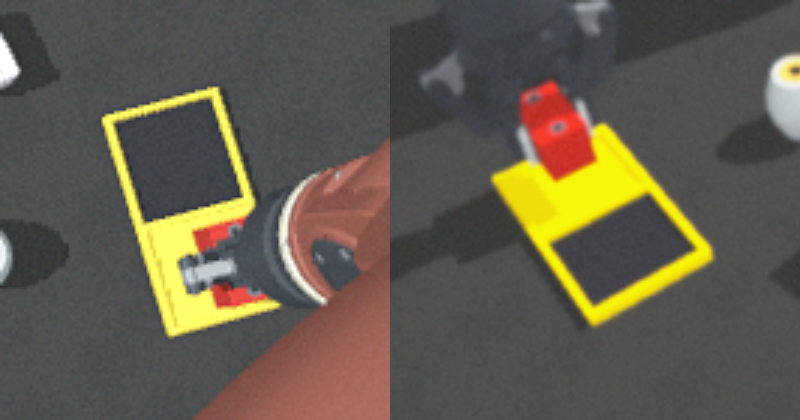

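The red block hangs over the bare yellow cell, roughly in line with it. Lowering, then a partial release.

```bash
python3 -m inch '[0,0,-18,0,0,0,-28,0,0,0,-33,0,0,0,-35,0,0,0,-35,0]'; python3 -m inch '[0,0,0,0,0,0,0,0]'
```

```text
time: 6.97
ee_pos: [461.4, -302.0, 11.5]
tool_rot: [0.991, 0.132, -0.0, -0.0]
wrist_force: [-0.4, -0.1, -2.8]
grip_width: 35.3
finger_force: 42.2
time: 7.13
ee_pos: [461.9, -302.5, 11.9]
tool_rot: [0.991, 0.132, 0.0, 0.0]
wrist_force: [0.9, -0.0, -2.4]
grip_width: 35.7
finger_force: 42.2
```

```bash
python3 -m inch '[0,0,-1,0,0,0,-1,0,0,0,-1,0,0,0,-1,0,0,0,-1,0,0,0,10,0,0,0,40,0,0,0,80,0,0,0,120,0]' 0.42; python3 -m inch '[160,140,0,0,160,140,0,0,160,140,0,0,160,140,0,0,160,140,0,0,160,400,0,0,160,400,0,0,160,400,0,0,160,400,0,0,160,400,0,0,160,400,0,0,160,400,0,0]' 0
```

```text
time: 7.88
ee_pos: [460.9, -301.4, 132.9]
tool_rot: [0.991, 0.132, -0.0, -0.001]
wrist_force: [0.8, 0.3, 0.7]
grip_width: 49.9
finger_force: 0.0
time: 8.88
ee_pos: [621.0, 103.2, 132.5]
tool_rot: [0.991, 0.134, 0.0, -0.001]
wrist_force: [0.3, 0.6, -0.4]
grip_width: 85.7
finger_force: 0.0
```

```bash
python3 - <<'E'
from h import *
a=grab_frame('top')[180:320,330:460];b=grab_frame('scene')[180:330,60:220]
save('c.png',np.hstack([cv2.resize(a,None,fx=3,fy=3),cv2.resize(b,(448,420))])[:, :800])
s=get_state(); print(s['ee_pos'],s['joint_pos'].round(2),s['tool_rot'])
E
```

```text
[621.4149225  100.66226152 132.18868001] [-0.05  0.2   0.02  1.39  0.    2.83] [ 9.90980860e-01  1.34003167e-01  2.92180623e-04 -3.72531076e-05]
```

View pics/c.png

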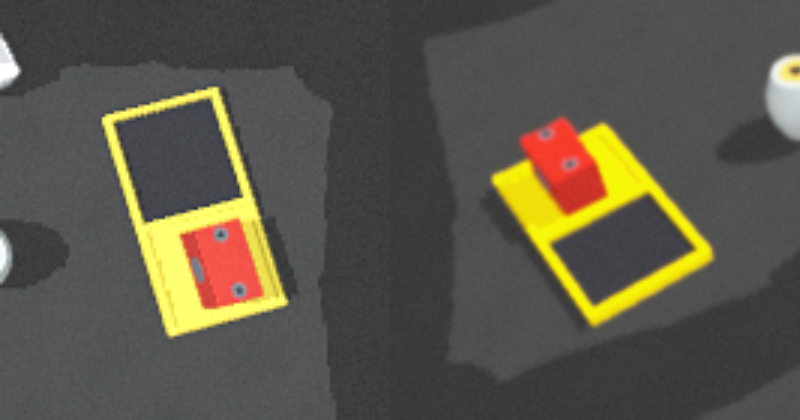

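The red block stands in the bare yellow cell, screws up, at top pixel (406,267). It looks a bit toward the right wall, so I'll check the numbers.

```bash
python3 - <<'E'
from h import *
p=[at('top',330+x/3,180+y/3,44) for x,y in((220,234),(239,290))]
c=(p[0]+p[1])/2; d=c-np.array([502.5,-288.2]); t=-2.8736
print(c,d@[np.cos(t),np.sin(t)],d@[-np.sin(t),np.cos(t)])
k=60*280/448/100
q=[at('scene',60+x*160/448,180+y*150/420,44) for x,y in((545,135),(569,164))]
c=(q[0]+q[1])/2; d=c-np.array([502.5,-288.2]);print(c,d@[np.cos(t),np.sin(t)],d@[-np.sin(t),np.cos(t)])
E
```

```text
[ 460.5245051  -301.76835451] 44.070003224078754 1.9690687953429271
[584.65417823 -40.87522946] -144.71231246231855 -216.74223802862647
```

```bash
python3 -m inch '[6,15,-40,0,6,15,-55,0,6,15,-55,0,6,15,-55,0,6,15,-55,0]'; python3 -c "
from h import *
print(get_state()['ee_pos'])
a=grab_frame('top')[100:240,150:280];b=grab_frame('scene')[180:320,270:420]
save('d.png',np.hstack([cv2.resize(a,None,fx=2.6,fy=2.6),cv2.resize(b,None,fx=2.6,fy=2.6)]))"
```

```text
time: 9.4
ee_pos: [628.5, 111.7, 78.1]
tool_rot: [0.991, 0.131, 0.001, 0.0]
wrist_force: [-0.3, -0.6, 0.1]
grip_width: 85.4
finger_force: 0.0
[628.47418765 111.71447144  78.14150333]
```

View pics/d.png

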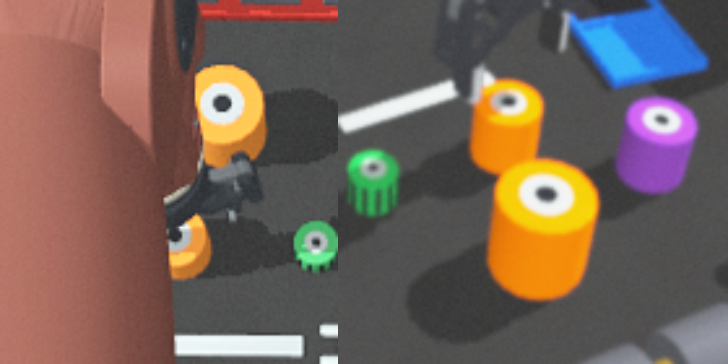

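The fingers are over the small orange roller: crop (507,120) in the scene half, clear of the large one at (545,230). Descending with a small y correction.

```bash
python3 -m inch '[-1,5,0,0,-1,5,-10,0,-1,5,-40,0,-1,5,-60,0,-1,5,-60,0,-1,5,-60,0]'; python3 -m inch '[0,0,0,0,0,0,0,0,0,0,0,0,0,0,0,0,0,0,0,0,0,0,0,0,0,0,0,0]' 1 50
```

```text
time: 10.0
ee_pos: [625.4, 118.0, 15.2]
tool_rot: [0.991, 0.132, -0.001, -0.0]
wrist_force: [0.4, -0.3, -0.2]
grip_width: 85.2
finger_force: 0.0
time: 10.58
ee_pos: [628.2, 117.6, 18.6]
tool_rot: [0.991, 0.132, 0.002, 0.0]
wrist_force: [-0.7, -1.9, 6.1]
grip_width: 53.0
finger_force: 53.1
```

```bash
python3 -m inch '[0,0,40,0,0,0,80,0,0,0,105,0,-86,-395,105,0,-86,-395,105,0,-86,-395,105,0,-86,-395,105,0,-86,-395,105,0,-86,-395,105,0,-86,-395,105,0,-86,-395,105,0,-86,-395,105,0]'; python3 -m inch '[0,0,0,0,0,0,0,0]'
```

```text
time: 11.58
ee_pos: [546.1, -250.4, 121.8]
tool_rot: [0.991, 0.132, 0.0, 0.0]
wrist_force: [0.7, -0.8, -3.5]
grip_width: 53.1
finger_force: 54.6
time: 11.75
ee_pos: [546.1, -250.9, 121.5]
tool_rot: [0.992, 0.13, 0.0, 0.0]
wrist_force: [0.3, 0.3, -3.0]
grip_width: 53.1
finger_force: 54.6
```

```bash
python3 -m inch '[-5,-27,0,0,-5,-27,-35,0,-5,-27,-70,0,-5,-27,-80,0,-5,-27,-80,0,-5,-27,-80,0]'; python3 -c "
from h import *
print(get_state()['ee_pos'])
a=grab_frame('top')[180:320,330:460];b=grab_frame('scene')[180:330,60:220]
save('e.png',np.hstack([cv2.resize(a,None,fx=2.6,fy=2.6),cv2.resize(b,(388,364))]))"
```

```text
time: 12.25
ee_pos: [542.0, -274.6, 42.0]
tool_rot: [0.991, 0.133, -0.0, -0.0]
wrist_force: [0.3, -0.9, -2.1]
grip_width: 52.9
finger_force: 54.7
[ 542.04895687 -274.59657761   42.02285885]
```

View pics/e.png

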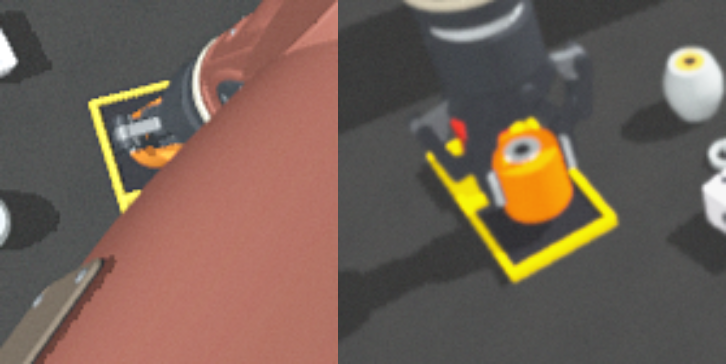

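The orange roller hangs upright over the black cell. Lowering.

```bash
python3 -m inch '[0,-2,-10,0,0,-2,-16,0,0,-2,-19,0,0,-2,-19,0,0,-2,-19,0]'; python3 -m inch '[0,0,-1,0,0,0,-1,0,0,0,-1,0]'
```

```text
time: 12.77
ee_pos: [541.9, -277.7, 22.6]
tool_rot: [0.991, 0.132, 0.0, 0.0]
wrist_force: [-0.9, 0.7, 0.5]
grip_width: 52.9
finger_force: 55.2
time: 13.02
ee_pos: [541.9, -277.7, 22.5]
tool_rot: [0.991, 0.132, 0.0, 0.0]
wrist_force: [-5.1, 3.5, 8.7]
grip_width: 53.0
finger_force: 56.3
```

```bash
python3 -m inch '[0,0,0,0,0,0,0,0,0,0,0,0,0,0,0,0,0,0,0,0,0,0,10,0,0,0,40,0,0,0,80,0,0,0,110,0,0,0,110,0]' 0.15; python3 -m inch '[85,272,0,0,85,272,0,0,85,272,0,0,85,272,0,0,85,272,0,0,85,272,0,0,85,272,0,0,85,272,-20,0,85,272,-60,0,85,272,-60,0]' 0; python3 -c "
from h import *
print(get_state()['ee_pos'])
a=grab_frame('top');b=grab_frame('scene')
save('f.png',np.hstack([cv2.resize(a[180:320,330:460],None,fx=2.8,fy=2.8),cv2.resize(b[180:320,240:380],None,fx=2.8,fy=2.8)]))"
```

```text
time: 13.85
ee_pos: [544.7, -279.8, 139.8]
tool_rot: [0.991, 0.132, 0.004, 0.004]
wrist_force: [0.8, -0.5, 0.3]
grip_width: 72.6
finger_force: 0.0
time: 14.68
ee_pos: [623.1, -3.8, 64.8]
tool_rot: [0.991, 0.133, -0.004, -0.001]
wrist_force: [-2.1, 0.3, -1.7]
grip_width: 85.1
finger_force: 0.0
[623.13662201  -3.8420701   64.77068707]
```

View pics/f.png

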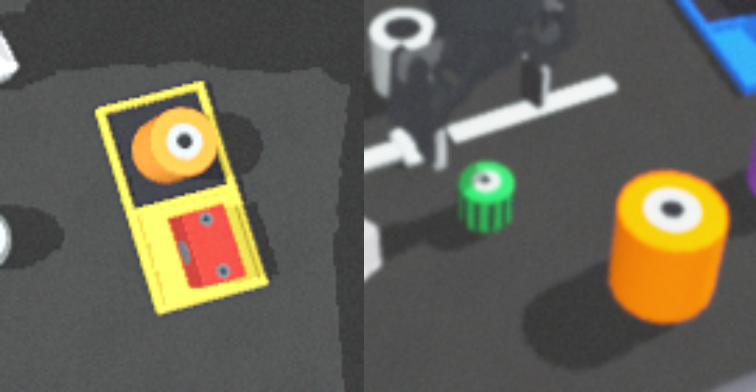

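The orange roller stands in the black cell with its hub at top pixel (396,230), and the green knob lies between the open fingers at (485,195) in the crop. Next I verify the orange roller's position numerically and descend to the knob.

```bash
python3 -m inch '[2,0,0,0,2,0,-15,0,2,0,-40,0,2,0,-50,0,2,0,-50,0,2,0,-50,0]'; python3 -m inch '[0,0,0,0,0,0,0,0]'; python3 -c "
from h import *
d=at('top',330+185/2.8,180+141/2.8,60)-np.array([502.5,-288.2]); t=-2.8736
print(d@[np.cos(t),np.sin(t)],d@[-np.sin(t),np.cos(t)])"
```

```text
time: 15.28
ee_pos: [629.2, -5.9, 22.5]
tool_rot: [0.991, 0.132, 0.0, 0.0]
wrist_force: [0.4, 0.1, -0.0]
grip_width: 85.0
finger_force: 0.0
time: 15.45
ee_pos: [630.0, -5.9, 23.3]
tool_rot: [0.991, 0.132, 0.001, 0.0]
wrist_force: [-0.0, -0.1, -0.3]
grip_width: 85.5
finger_force: 0.0
-38.914929670625675 -0.035339773685187564
```

```bash
python3 -m inch '[-2.5,2,-10,0,-2.5,2,-17,0,-2.5,2,-17,0,-2.5,2,-17,0]'; python3 -m inch '[0,0,0,0,0,0,0,0,0,0,0,0,0,0,0,0,0,0,0,0,0,0,0,0,0,0,0,0]' 1 30
```

```text
time: 15.78
ee_pos: [625.5, -3.3, 3.3]
tool_rot: [0.991, 0.132, -0.001, -0.0]
wrist_force: [1.0, -0.1, -0.3]
grip_width: 85.4
finger_force: 0.0
time: 16.37
ee_pos: [626.7, -3.7, 4.8]
tool_rot: [0.991, 0.132, 0.0, 0.0]
wrist_force: [0.9, -0.4, 3.9]
grip_width: 39.4
finger_force: 30.3
```

```bash
python3 -m inch '[0,0,40,0,0,0,80,0,0,0,105,0,-61,303,105,0.37,-61,303,105,0.37,-61,303,105,0.37,-61,303,105,0.37,-61,303,105,0.37,-61,303,105,0.37,-61,303,105,0.37,-61,303,105,0.37,-61,303,105,0.37]'; python3 -m inch '[0,0,-40,0,0,0,-60,0,0,0,-60,0,0,0,-60,0]';  python3 -c "
from h import *
s=get_state();print(s['ee_pos'],s['joint_pos'].round(2))
a=grab_frame('top');b=grab_frame('scene')
save('g.png',np.hstack([cv2.resize(a[180:320,90:230],None,fx=2.8,fy=2.8),cv2.resize(b[120:260,300:440],None,fx=2.8,fy=2.8)]))"
```

```text
time: 17.37
ee_pos: [563.4, 303.5, 108.8]
tool_rot: [0.949, 0.314, -0.0, -0.0]
wrist_force: [0.7, 0.8, -1.4]
grip_width: 39.3
finger_force: 30.9
time: 17.7
ee_pos: [564.2, 298.6, 48.2]
tool_rot: [0.95, 0.312, -0.002, 0.0]
wrist_force: [0.4, -0.1, -0.3]
grip_width: 39.0
finger_force: 30.9
[564.20076314 298.63353713  48.16060222] [ 0.28  0.27 -0.05  1.25 -0.    2.79]
```

View pics/g.png

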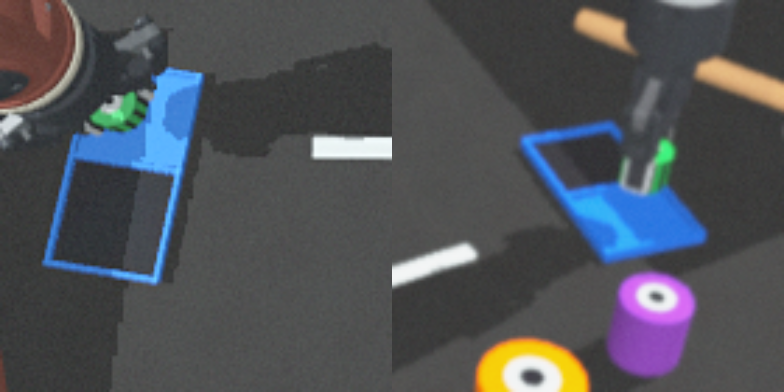

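The knob hangs over the bare blue cell. Lowering and releasing.

```bash
python3 -m inch '[1,0,-20,0,1,0,-32,0,1,0,-37,0,1,0,-37,0,1,0,-37,0]'; python3 -m inch '[0,0,0,0,0,0,0,0]'
```

```text
time: 18.22
ee_pos: [566.4, 299.4, 12.8]
tool_rot: [0.95, 0.312, 0.0, 0.0]
wrist_force: [0.7, -0.6, -0.9]
grip_width: 38.9
finger_force: 30.9
time: 18.38
ee_pos: [567.0, 299.7, 13.4]
tool_rot: [0.95, 0.312, 0.001, 0.0]
wrist_force: [-0.2, 0.6, -0.4]
grip_width: 39.1
finger_force: 30.9
```

```bash
python3 -m inch '[0,0,-4.5,0,0,0,-4.5,0,0,0,-4.5,0]'; python3 -m inch '[0,0,0,0,0,0,0,0,0,0,0,0,0,0,0,0,0,0,10,0,0,0,40,0,0,0,80,0,0,0,115,0,0,0,115,0]' 0.38; python3 -m inch '[-104,-299,0,0,-104,-299,0,0,-104,-299,0,0,-104,-299,0,0,-104,-299,0,0,-104,-299,0,0,-104,-299,0,0,-104,-299,0,0,-104,-299,-30,0,-104,-299,-45,0,-104,-299,-45,0]' 0; python3 -c "
from h import *
s=get_state();print(s['ee_pos'],s['joint_pos'].round(2))
a=grab_frame('top');b=grab_frame('scene')
save('i.png',np.hstack([cv2.resize(a[180:320,90:230],None,fx=2.8,fy=2.8),cv2.resize(b[130:270,180:320],None,fx=2.8,fy=2.8)]))"
```

```text
time: 18.63
ee_pos: [567.4, 299.7, 8.7]
tool_rot: [0.95, 0.312, 0.001, 0.0]
wrist_force: [2.9, 0.8, 4.0]
grip_width: 39.1
finger_force: 31.4
time: 19.38
ee_pos: [570.1, 300.6, 132.3]
tool_rot: [0.95, 0.312, 0.006, 0.0]
wrist_force: [0.9, 0.3, 1.4]
grip_width: 52.9
finger_force: 0.0
time: 20.3
ee_pos: [460.4, 0.4, 75.3]
tool_rot: [0.95, 0.311, -0.002, -0.001]
wrist_force: [0.0, -0.5, -0.6]
grip_width: 85.4
finger_force: 0.0
[4.60368819e+02 3.81832846e-01 7.52647191e+01] [-0.28 -0.3  -0.57  1.31 -0.    2.22]
```

View pics/i.png

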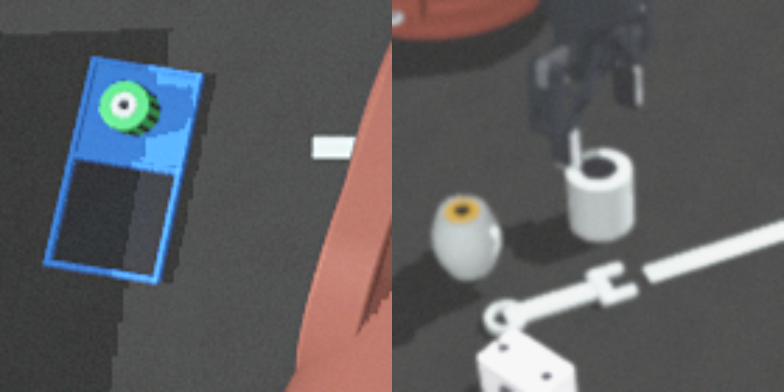

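The knob stands in the bare blue cell at top pixel (134,217), and the fingers are over the steel roller. Descending and gripping.

```bash
python3 -m inch '[0,0,0,0,0,0,0,0,0,0,-25,0,0,0,-54,0,0,0,-54,0,0,0,-54,0,0,0,-54,0]'; python3 -c "
from h import *
d=at('top',90+124/2.8,180+104/2.8,38)-np.array([522.3,306.1]); t=-.1484
print(d@[np.cos(t),np.sin(t)],d@[-np.sin(t),np.cos(t)])"
```

```text
time: 20.98
ee_pos: [463.1, 0.4, 25.5]
tool_rot: [0.95, 0.312, 0.001, 0.0]
wrist_force: [0.3, 0.1, 0.0]
grip_width: 85.6
finger_force: 0.0
46.964400149985096 1.5449448725935462
```

```bash
python3 -m inch '[-1,0,-8,0,-1,0,-8,0,-1,0,-8,0]'; python3 -m inch '[0,0,0,0,0,0,0,0,0,0,0,0,0,0,0,0,0,0,0,0,0,0,0,0,0,0,0,0]' 1 80; python3 -m inch '[0,0,40,0,0,0,80,0,0,0,105,0,21,311,105,0,21,311,105,0,21,311,105,0,21,311,105,0,21,311,105,0,21,311,105,0,21,311,105,0,21,311,105,0,21,311,105,0]'; python3 -m inch '[0,0,0,0,0,0,0,0]'
```

```text
time: 21.23
ee_pos: [461.6, 0.4, 16.3]
tool_rot: [0.95, 0.312, 0.0, 0.0]
wrist_force: [0.2, 1.1, 0.3]
grip_width: 85.2
finger_force: 0.0
time: 21.82
ee_pos: [461.9, 0.2, 16.6]
tool_rot: [0.95, 0.312, 0.0, 0.001]
wrist_force: [0.1, -0.8, 5.7]
grip_width: 52.4
finger_force: 83.7
time: 22.82
ee_pos: [481.0, 315.3, 119.5]
tool_rot: [0.949, 0.314, -0.001, -0.001]
wrist_force: [-0.1, 0.1, -5.7]
grip_width: 52.3
finger_force: 87.7
time: 22.98
ee_pos: [481.7, 310.9, 119.8]
tool_rot: [0.95, 0.312, -0.001, 0.0]
wrist_force: [-0.3, 0.1, -5.5]
grip_width: 52.7
finger_force: 87.7
```

```bash
python3 -m inch '[1,1,-35,0,1,1,-65,0,1,1,-80,0,1,1,-90,0,1,1,-95,0,1,1,-97,0,1,1,-97,0,1,1,-97,0]'; python3 -m inch '[0,0,-2.5,0,0,0,-2.5,0,0,0,-2.5,0]'
```

```text
time: 23.65
ee_pos: [484.3, 312.6, 25.2]
tool_rot: [0.95, 0.312, 0.001, 0.0]
wrist_force: [0.1, 1.1, -4.8]
grip_width: 52.6
finger_force: 87.7
time: 23.9
ee_pos: [483.5, 312.6, 21.7]
tool_rot: [0.95, 0.312, 0.0, 0.0]
wrist_force: [-0.8, 0.9, -6.4]
grip_width: 52.0
finger_force: 87.7
```

```bash
python3 -m inch '[0,0,-1.5,0,0,0,-1.5,0,0,0,-1.5,0]'; python3 -m inch '[0,0,0,0,0,0,0,0,0,0,0,0,0,0,0,0,0,0,0,0,0,0,10,0,0,0,40,0,0,0,80,0,0,0,120,0,0,0,120,0]' 0.15; python3 -m inch '[0,-200,60,0,0,-200,60,0,0,-200,60,0,0,-200,60,0,0,-400,60,0,0,-400,60,0,0,-400,60,0,0,-400,60,0,0,-400,60,0,0,-400,60,0]'; python3 -c "
from h import *
s=get_state();print(s['ee_pos'])
a=grab_frame('top');b=grab_frame('scene')
save('j.png',np.hstack([cv2.resize(a[180:320,90:230],None,fx=2.8,fy=2.8),cv2.resize(b[130:310,230:410],(392,392))]))"
```

```text
time: 24.15
ee_pos: [483.8, 312.7, 20.7]
tool_rot: [0.95, 0.312, 0.001, 0.0]
wrist_force: [-2.9, -0.4, 3.2]
grip_width: 52.4
finger_force: 88.2
time: 24.98
ee_pos: [487.0, 313.9, 149.5]
tool_rot: [0.95, 0.312, 0.006, -0.0]
wrist_force: [1.6, 0.3, 1.2]
grip_width: 72.4
finger_force: 0.0
time: 25.82
ee_pos: [483.1, -90.5, 200.8]
tool_rot: [0.95, 0.312, 0.0, 0.001]
wrist_force: [0.9, 0.1, -0.2]
grip_width: 72.5
finger_force: 0.0
[483.08478679 -90.51368548 200.83882518]
```

View pics/j.png

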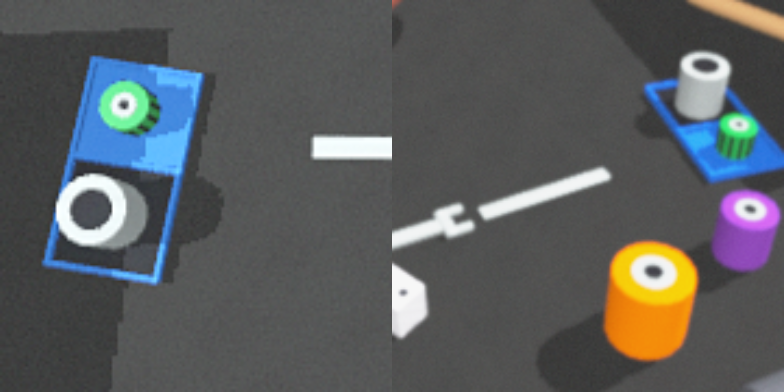

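Steel and knob both stand upright in the blue tray, with the bore at crop (92,210). One quick number check, then I hand in.

```bash
python3 -c "
from h import *
d=at('top',90+92/2.8,180+210/2.8,60)-np.array([522.3,306.1]); t=-.1484
x,y=d@[np.cos(t),np.sin(t)],d@[-np.sin(t),np.cos(t)]; print(x,y)
if abs(x+40)<12 and abs(y)<12: print(hand_in())"
```

```text
-39.766074571806186 0.26744423270360623
the job is handed in; nothing more can be done
None
```

Both roller kits are made up and handed in at about 26 s: the last pictures put every part upright in its cell within about 3 mm of its centre. The barrel roller and bare block were never touched, and no verdict was shown.

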